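Line up a hinge leaf with the leaf on the jamb and hold it for the pin

TASK

Two loose hinge leaves lie on the rack; pick up the one with the single middle knuckle, the one that fits the two-knuckle leaf screwed to the jamb block. Bring it, level and without knocking the jamb, in from the open side until its knuckle sits midway between the two fixed knuckles with the holes in line, the hinge opened out flat, so that the hinge pin could be pushed straight through. Finish still holding the leaf there in the gripper, in the air and not resting on anything; leave the spare leaf, the thread spool and the ink bottle where they are.

Things in the scene. Friction and masses are not known exactly. Their poses are not given: they have to be found in the camera images.
- leaf_centre (a point): Loose steel hinge leaf with ONE middle knuckle, 0.24-0.39 kg, flat on one of the rack's bearers (either). Plate 70 mm (x) x 60 (y) x 8 thick; underside 30 mm above the bench. Point: mid-thickness, mid-width, near the centre of mass; plate reaches 25 mm ahead (+x), 45 behind. Axes: x to the knuckle, z up. The edges 60 mm apart across y overhang the bearer, free to grip from above.
- leaf_bore (a point): Centre of the through hole of that leaf's knuckle: 42 mm ahead (+x) of leaf_centre and 9 mm above it. The knuckle is a tube along y, 28 mm long, 26 mm thick, hole 13 mm; its underside is flush with the plate's, its top 18 mm above the plate's top. Axes as leaf_centre.
- jamb_axis (a point): Point on the axis of the two fixed knuckles' holes, midway between them, 73 mm above the bench. Knuckles: 26 mm thick, 15 mm long, 35 mm apart (3.5 mm free at each end of the 28 mm knuckle), holes 13 mm. Axes: y along the holes, x back over the block, z up. The open side is -x, only bare bench below. In place, the loose leaf's axes point the same way as these.
- jamb: Pale wooden jamb block, fixed, 60 mm high, 120 mm wide (y), with the two-knuckle steel leaf screwed flat on top; origin on the bench below jamb_axis, same axes. The block begins at x = 21 mm and ends at 126 mm, the leaf's plate begins at 17 mm; highest point 86 mm above the bench. The brass hinge pin (8 mm) lying on it at x = 101 mm is fixed and not used.
- rack: Fixed plywood board 130 mm (x) x 210 mm (y), 8 mm thick, with two wooden bearers 60 mm (x) x 34 mm (y), tops 30 mm above the bench, centred 62 mm either side in y. Origin: centre of its underside. It stands left or right of the robot's centre line, the jamb on the other side.
- leaf: The same one-knuckle leaf; this origin lies straight below leaf_bore, at the level of the plate's underside. Axes as leaf_centre.
- spare_centre (a point): The spare leaf that does not fit: same plate, but TWO knuckles at its corners and a gap between. It lies on the other bearer, turned much the same way, about 124 mm from the matching leaf; point as for leaf_centre. To be left alone.
- spool_centre (a point): Wooden thread spool, 45 mm across, 59 mm tall, standing on the bench between robot and work; point half-way up. To be left alone.
- ink_centre (a point): Small brown dropper bottle with black cap, 33 mm across, 102 mm tall, standing on the bench beyond the work; point half-way up. To be left alone.
Not all that is in view belongs to the job. Several things have the shape of the jamb; the one meant has the colours described above.

How it is judged:
On the way:
1. the leaf with the single knuckle has been lifted clear of the rack in the gripper (height (world z) of leaf_centre above 0.05 m and contact force between leaf and rack below 0.05 N and contact force between leaf and the fingers above 1 N and distance between leaf_bore and jamb_axis above 0.06 m), for 0.2 s.
At the end, for the whole second after the job is handed in: The single-knuckle leaf is held still and level (10 degrees) in the fingers, on the open side, off the rack and with under 1 N on the jamb; its hole centre is within 4 mm of the midpoint between the fixed knuckles, the axes parallel within 4 degrees, so an 8 mm pin passes the 13 mm holes (distance between leaf_bore and jamb_axis below 0.004 m and angle between the y axis of leaf_bore and the y axis of jamb_axis, either way round below 0.07 rad and angle between leaf_bore's own z axis and vertical below 0.17 rad and x of leaf_centre in the frame of jamb_axis between -0.05 and -0.03 m and contact force between leaf and the fingers above 1 N and contact force between leaf and jamb below 1 N and contact force between leaf and rack below 0.1 N and linear speed of leaf below 0.02 m/s); the arm keeps its last pose, push and grip.
It fails at once if the leaf is knocked against the jamb (over 15 N) (contact force between leaf and jamb above 15 N).
It fails at once if the spare leaf is displaced by more than 15 mm (distance of spare_centre from where it was at the start of the episode above 0.015 m).
It fails at once if the thread spool is displaced by more than 15 mm (distance of spool_centre from where it was at the start of the episode above 0.015 m).
It fails at once if the ink bottle is displaced by more than 15 mm (distance of ink_centre from where it was at the start of the episode above 0.015 m).
It also fails if it takes over 45 s, if anything falls off the work surface, if the arm or the gripper's body presses on something with over 40 N, if the wrist force passes 120 N, or if a joint passes its speed limit or range.

ROBOT

A 6-joint arm with a two-finger parallel gripper is mounted at the origin on the work surface; the furniture and walls round the work are solid. World frame = base frame: x ahead of the robot, y to its left, z up, the work surface at z = 0. Lengths are in m, angles in rad, forces in N, time in s.
With the tool pointing down it reaches from about 0.375 to 0.975 m from the base axis. Payload 3.8 kg.
Tool frame: the origin (TCP) lies midway between the tips of the shut fingers; the grasp point (between the pads) lies 19 mm behind it; z points along the fingers, y is the line along which they close (so a half turn about z gives the same grasp; the last joint's range is limited). The gripper opens to 85 mm and grips with 20 to 120 N. Pads are 22 mm wide; open, the fingers measure 114 mm over their backs; the gripper's body (76 mm by 85 mm) begins 54 mm behind the grasp point. The pads swing forward as they close: fully open they stand 13 mm farther back than shut.
Start: joints at [1.227, 0.264, 1.604, -0, 1.274, -0.037], TCP at [0.204, 0.643, 0.231] pointing down, gripper open.
Joint ranges: [-2.63, 2.63], [-0.94, 2.18], [0.31, 2.57], [-1.31, 4.45], [0, 2.66], [-2.55, 2.55]. Speed limits (rad/s): [2.57, 2.57, 3.14, 3.14, 3.14, 3.14].

INTERFACE

Orientations are given as a rotation vector (axis times angle).
In Python, from workcell import bot gives the robot as it stands.
- The arm moves only by the tool step_arm, never from a script. Its argument "motion" is a list of rows, each a list of 5 numbers: the finger opening in cm, from 0 to 8.54, then the shift along the tool's x, y, z in cm, then the turn about the tool's z in degrees. In form: [[claw, dx, dy, dz, twist], ...]. A call has 1 to 20 rows; each row is the pose to reach, as a shift and turn from the pose commanded when the call began, along the tool's axes at that moment; what a row does not reach only later rows make up. A row lasts 1/10 s, in which the tool goes at most 50 mm and 8.59 degrees, less where a joint would pass 70% of its speed; a pose out of reach is approached as far as the arm can. A call with a gripper value outside its range is refused whole. The fingers move at their own pace and stop on an object; "force" is the grip in N (left out, the last holds). Time passes only in rows, so rows that repeat a pose let the fingers close. It gives the time, the measured TCP pose, the force, the opening and the grip force at its end, in the units of the state.
- bot.read_state(): the state, without advancing time (a new reading comes with each control period).
- bot.read_camera(name): name is "scene" or "top" or "wrist"; returns (picture, depth): 384x512x3 uint8, red, green, blue; 384x512 float32, m along the optical axis (not along the pixel's ray), 0 where there is no reading.
- bot.calibration(name): a dict with "mtx" (3x3 intrinsics, pixels), "origin" and "orientation" of the camera in the world; the wrist camera has in their place "T_tool_cam" (4x4, takes a point from camera to tool coordinates, whose origin is the TCP and whose axes are the flange's). Camera axes: x right, y up, looking along -z (the intrinsics and any distortion apply to the point x, -y, -z); pixel columns grow to the right and rows downward; lengths in m; the calibration is good to about 2 mm. A picture is of the moment at which its call begins: read the wrist's pose just before it. calibration takes no time and is no camera call.
- bot.finish_job(): hands the job in; it is judged then, once.
The state is a dict: "time": time; "q": joint angles; "joint_vel": joint speeds; "joint_torque": joint torques, N m; "tool_pos": TCP position; "tcp_rot": TCP orientation; "wrist_force": force on the tool from outside, world axes, zero at the start; "torque": the same for the moment, N m; "width": opening from 0.0 (shut) to 1.0 (fully open); "grip_force": force on a finger pad.
Only numpy, scipy, OpenCV 4.12 (cv2) and the standard library are available. Lean on these libraries where they do the work, as an engineer would, in place of code of your own. Each camera call takes 0.05 s, during which the arm holds its last target. There are 200 camera calls.

## Working session

There is one attempt and no reset: what is moved stays moved. The work goes in short steps, Python scripts to look and compute and a tool call to move; the robot and the scene stay as the last step left them, time stands still between calls to the robot, and variables do not carry over. Pictures are saved under pics/ and viewed, at most 10 in all, crops included, and the job is handed in when it is done.

Besides the shell and the picture viewer there is one more tool, called as a command line: name --pt "numbers of a row" for each row, then --argument value for the rest. step_arm: Moves the arm, as the interface text tells. Its arguments: {"type":"object","properties":{"motion":{"type":"array","items":{"type":"array","items":{"type":"number"}}},"force":{"type":"number"}},"required":["motion"]}

```bash
mkdir -p pics
cat > h.py <<'E'
import numpy as np, cv2
from scipy.spatial.transform import Rotation as R
from workcell import bot
def cam(name):
    s=bot.read_state(); c=bot.calibration(name); im,d=bot.read_camera(name)
    K=np.array(c["mtx"])
    if name=="wrist":
        T=np.eye(4);T[:3,:3]=R.from_rotvec(s["tcp_rot"]).as_matrix();T[:3,3]=s["tool_pos"]
        T=T@np.array(c["T_tool_cam"]);Rm,o=T[:3,:3],T[:3,3]
    else:
        o=np.array(c["origin"]);q=np.array(c["orientation"])
        Rm=q if q.shape==(3,3) else R.from_rotvec(q).as_matrix()
    return im,d,K,Rm,o,c
def pts(d,K,Rm,o):
    v,u=np.mgrid[:d.shape[0],:d.shape[1]]
    x=(u-K[0,2])/K[0,0]*d;y=(v-K[1,2])/K[1,1]*d
    return np.stack([x,-y,-d],-1)@Rm.T+o
E
cat > a.py <<'E'
from h import *
for n in("top","scene"):
    im,d,K,Rm,o,c=cam(n); cv2.imwrite(f"pics/{n}0.png",im[:,:,::-1]); np.savez(n+"0.npz",im=im,d=d,K=K,R=Rm,o=o)
    print(n,{k:np.round(v,4).tolist() if not isinstance(v,str) else v for k,v in c.items()})
print(bot.read_state())
print(bot.calibration("wrist"))
E
python3 a.py
```

```text
top {'mtx': [[491.2364, 0.0, 264.0736], [0.0, 491.2364, 191.633], [0.0, 0.0, 1.0]], 'origin': [0.1495, 0.1734, 1.7619], 'orientation': [0.1536, -0.142, -1.564]}
scene {'mtx': [[373.3569, 0.0, 244.265], [0.0, 373.3569, 188.6507], [0.0, 0.0, 1.0]], 'origin': [-0.1701, -0.5863, 0.9874], 'orientation': [0.7956, -0.2785, -0.624]}
{'time': 0.1, 'q': array([ 1.22709876e+00,  2.64698984e-01,  1.60526941e+00,  1.16123363e-06,
        1.27372894e+00, -3.69164790e-02]), 'joint_vel': array([ 0.00018546, -0.0002075 , -0.0021723 , -0.00096591, -0.00013501,
       -0.00185075]), 'joint_torque': array([ 8.34043976e-05, -5.16704249e+01, -3.68588734e+01, -1.41302858e-04,
        6.26970985e-03,  3.41254854e-06]), 'tool_pos': array([0.20362505, 0.64283467, 0.23005501]), 'tcp_rot': array([-0.4799424 , -3.10431007,  0.0032456 ]), 'wrist_force': array([ 0.24884573, -0.22268372, -0.7415428 ]), 'torque': array([ 0.02375828,  0.01975762, -0.03335332]), 'grip_force': 0.0, 'width': 1.0008408996111757}
{'mtx': array([[333.88808427,   0.        , 256.70457094],
       [  0.        , 333.88808427, 190.85467707],
       [  0.        ,   0.        ,   1.        ]]), 'T_tool_cam': array([[-1.32397548e-04,  9.51685797e-01,  3.07073486e-01,
         7.85063242e-02],
       [ 9.99999815e-01,  3.08511673e-04, -5.24983959e-04,
        -2.83414943e-04],
       [-5.94355532e-04,  3.07073359e-01, -9.51685662e-01,
        -1.43697558e-01],
       [ 0.00000000e+00,  0.00000000e+00,  0.00000000e+00,
         1.00000000e+00]])}
```

View pics/top0.png

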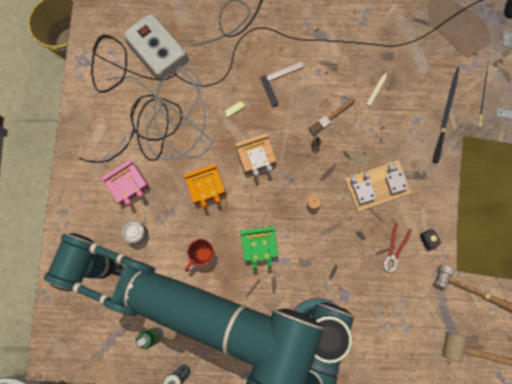

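View pics/scene0.png

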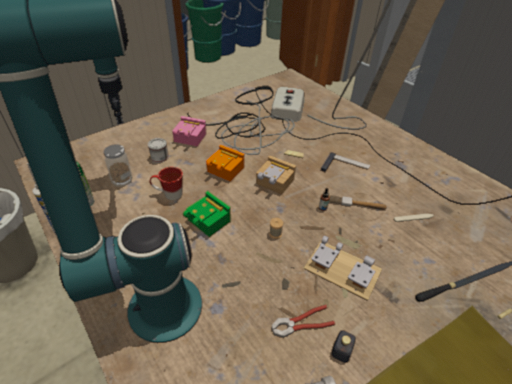

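The top view shows the pale jamb at about (257,157) with its knuckles toward the robot. The rack is at (378,185) with two leaves on it, the spool at (313,202) and the ink bottle at (316,143). The pink, orange and green blocks are decoys. I'll enlarge the work area and compute rough positions.

```bash
cat > b.py <<'E'
from h import *
z=np.load("top0.npz");P=pts(z["d"],z["K"],z["R"],z["o"])
im=z["im"][125:220,225:420,::-1]
cv2.imwrite("pics/crop.png",cv2.resize(im,None,fx=4,fy=4,interpolation=cv2.INTER_CUBIC))
for n,(u,v) in dict(jamb=(257,157),jk1=(254,178),jk2=(269,176),rack=(378,185),leafL=(362,190),leafR=(397,180),spool=(313,202),ink=(316,143),bench=(330,230)).items(): print(n,P[v,u].round(3))
E
python3 b.py
```

```text
jamb [0.598 0.212 0.066]
jk1 [0.533 0.224 0.013]
jk2 [0.543 0.169 0.001]
rack [ 0.508 -0.227  0.012]
leafL [ 0.484 -0.163  0.038]
leafR [ 0.52  -0.288  0.042]
spool [0.437 0.014 0.057]
ink [0.65  0.001 0.066]
bench [ 0.344 -0.05   0.006]
```

View pics/crop.png

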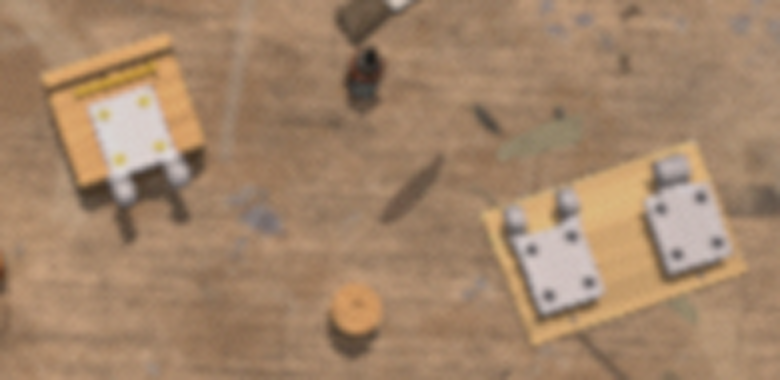

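The single-knuckle leaf is the right-hand one, near (0.52, -0.29) with yaw about 17°. The jamb axis is near (0.54, 0.19) with yaw about 19°. I'll look at the jamb with the wrist camera first.

step_arm --pt "8.5 -44.8 -33.3 0 -36" --pt "8.5 -44.8 -33.3 0 -36" --pt "8.5 -44.8 -33.3 0 -36" --pt "8.5 -44.8 -33.3 0 -36" --pt "8.5 -44.8 -33.3 0 -36" --pt "8.5 -44.8 -33.3 0 -36" --pt "8.5 -44.8 -33.3 0 -36" --pt "8.5 -44.8 -33.3 0 -36" --pt "8.5 -44.8 -33.3 0 -36" --pt "8.5 -44.8 -33.3 0 -36" --pt "8.5 -44.8 -33.3 0 -36" --pt "8.5 -44.8 -33.3 0 -36" --pt "8.5 -44.8 -33.3 0 -36" --pt "8.5 -44.8 -33.3 0 -36" --pt "8.5 -44.8 -33.3 0 -36" --pt "8.5 -44.8 -33.3 0 -36"

```text
time: 1.7
tool_pos: [0.5295, 0.1922, 0.2312]
tcp_rot: [0.506, -3.1, -0.0]
wrist_force: [1.0, 1.3, -0.0]
width: 0.992
grip_force: 0.0
```

```bash
cat > w.py <<'E'
import sys
from h import *
im,d,K,Rm,o,c=cam("wrist");n=sys.argv[1]
cv2.imwrite(f"pics/{n}.png",im[:,:,::-1]);np.savez(n+".npz",im=im,d=d,K=K,R=Rm,o=o)
s=bot.read_state();M=R.from_rotvec(s["tcp_rot"]).as_matrix()
print(s["time"],s["tool_pos"].round(4),"\n",M.round(4),s["wrist_force"].round(2),s["width"],s["grip_force"])
E
python3 w.py j1
```

```text
1.75 [0.5296 0.1921 0.2313] 
 [[-9.481e-01 -3.181e-01 -2.000e-04]
 [-3.181e-01  9.481e-01  2.000e-04]
 [ 1.000e-04  2.000e-04 -1.000e+00]] [-0.5   0.52  0.11] 0.9955416712866387 0.0
```

View pics/j1.png

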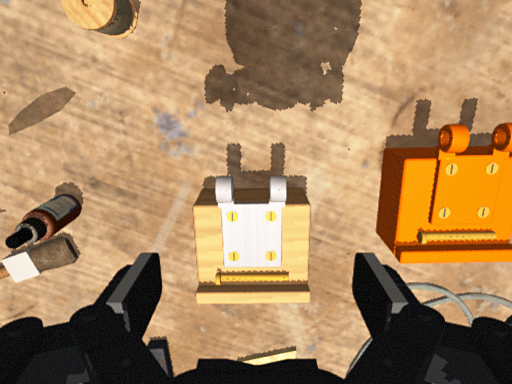

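The jamb is at about (252,240), with its knuckles at (224,190) and (279,190), nearly in line with the tool. The orange decoy is on the right. Next I'll measure the jamb axis.

```bash
cat > c.py <<'E'
from h import *
z=np.load("j1.npz");d=z["d"];P=pts(d,z["K"],z["R"],z["o"])
hsv=cv2.cvtColor(z["im"],cv2.COLOR_RGB2HSV)
m=(hsv[...,1]<45)&(hsv[...,2]>80)&(d>0);m[:165]=0;m[280:]=0;m[:,:200]=0;m[:,305:]=0
print("plate z",np.median(P[(m)&(np.arange(384)[:,None]>215)],0))
n,l,st,ce=cv2.connectedComponentsWithStats(m.astype(np.uint8))
for i in range(1,n):
    if st[i,4]>100:
        print(st[i]); 
q=P[m]; print("bench z",np.median(P[40:100,150:200,2]))
# plate yaw & centre: points on plate rows
pl=(m)&(abs(P[...,2]-0.065)<0.006)&(np.arange(384)[:,None]>210)&(np.arange(384)[:,None]<268)
L=[];Rr=[]
for r in range(210,265):
    c=np.where(m[r])[0]; L.append((c.min(),r));Rr.append((c.max()+1,r))
def ray(u,v,h):
    x=np.array([(u-z["K"][0,2])/z["K"][0,0],-(v-z["K"][1,2])/z["K"][1,1],-1])@z["R"].T
    return z["o"]+x*(h-z["o"][2])/x[2]
zp=.064
a=np.array([ray(u-.5,v,zp) for u,v in L]);b=np.array([ray(u-.5,v,zp) for u,v in Rr])
for e in(a,b):
    vx,vy,x0,y0=cv2.fitLine(e[:,:2].astype(np.float32),cv2.DIST_HUBER,0,.01,.01).ravel();print("edge yaw",np.degrees(np.arctan2(vy,vx))%180,x0,y0)
print("width",np.linalg.norm(a[20]-b[20]))
for nm,(u0,u1) in dict(k1=(205,245),k2=(262,300)).items():
    s=m.copy();s[:, :u0]=0;s[:,u1:]=0;s[206:]=0
    vs,us=np.where(s);k=P[s];print(nm,us.min(),us.max(),vs.min(),vs.max(),len(k),"zmax",np.percentile(k[:,2],95))
    t=k[k[:,2]>.082];print(" top mean",t.mean(0).round(4),len(t))
E
python3 c.py
```

```text
plate z [0.5994818  0.21048214 0.06894211]
[ 215  176   72   91 4272]
bench z 0.0010317636595702229
edge yaw 19.246058 0.60637945 0.18063337
edge yaw 18.459974 0.5911646 0.23890528
width 0.06102058715650247
k1 215 244 176 205 528 zmax 0.08716566170270175
 top mean [0.5534 0.1678 0.0853] 332
k2 262 286 176 205 517 zmax 0.08713261672651232
 top mean [0.5371 0.2146 0.0854] 319
```

The knuckle spacing is 49.6 mm (50 expected), the tops are at 86–87 mm, and the plate is 61 mm wide. That gives a jamb axis of about (0.5453, 0.1912) with yaw 19.0°. Now to the leaf.

step_arm --pt "8.5 16.8 -43.9 0 0" --pt "8.5 16.8 -43.9 0 0" --pt "8.5 16.8 -43.9 0 0" --pt "8.5 16.8 -43.9 0 0" --pt "8.5 16.8 -43.9 0 0" --pt "8.5 16.8 -43.9 0 0" --pt "8.5 16.8 -43.9 0 0" --pt "8.5 16.8 -43.9 0 0" --pt "8.5 16.8 -43.9 0 0" --pt "8.5 16.8 -43.9 0 0" --pt "8.5 16.8 -43.9 0 0" --pt "8.5 16.8 -43.9 0 0" --pt "8.5 16.8 -43.9 0 0"

```text
time: 3.05
tool_pos: [0.5099, -0.2773, 0.2312]
tcp_rot: [0.505, -3.101, -0.001]
wrist_force: [0.3, 0.0, 0.2]
width: 0.995
grip_force: 0.0
```

```bash
python3 w.py l1
```

```text
3.1 [ 0.5099 -0.2772  0.2313] 
 [[-9.481e-01 -3.178e-01 -1.000e-04]
 [-3.178e-01  9.481e-01  5.000e-04]
 [-1.000e-04  5.000e-04 -1.000e+00]] [ 0.08 -0.11 -0.63] 0.9910712114101561 0.0
```

View pics/l1.png

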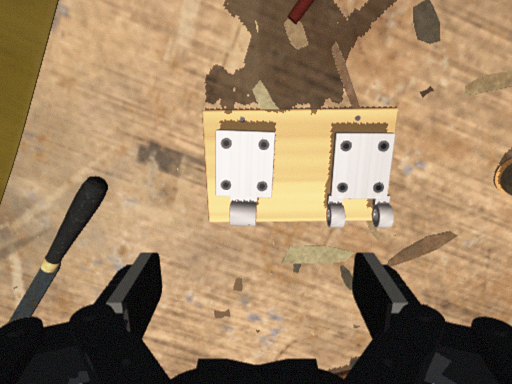

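The target leaf's plate is at (245,165) with its single knuckle at (243,212). The spare is at (362,167). I'll measure the leaf.

```bash
cat > e.py <<'E'
from h import *
z=np.load("l1.npz");d=z["d"];P=pts(d,z["K"],z["R"],z["o"]);K=z["K"]
hsv=cv2.cvtColor(z["im"],cv2.COLOR_RGB2HSV)
m=(hsv[...,1]<45)&(hsv[...,2]>110);m[:115]=0;m[235:]=0;m[:,:205]=0;m[:,290:]=0
n,l,st,ce=cv2.connectedComponentsWithStats(m.astype(np.uint8));i=1+st[1:,4].argmax();m=l==i;print(st[i])
def ray(u,v,h):
    x=np.array([(u-K[0,2])/K[0,0],-(v-K[1,2])/K[1,1],-1])@z["R"].T
    return z["o"]+x*(h-z["o"][2])/x[2]
L=[];Rr=[]
for r in range(136,192):
    c=np.where(m[r])[0];L.append(ray(c.min()-.5,r,.038));Rr.append(ray(c.max()+.5,r,.038))
F=[]
for e in(L,Rr):
    e=np.array(e)[:,:2].astype(np.float32);f=cv2.fitLine(e,cv2.DIST_HUBER,0,.01,.01).ravel();F.append(f);print("yaw",np.degrees(np.arctan2(f[1],f[0]))%180,f[2:])
yaw=np.mean([np.arctan(f[1]/f[0]) for f in F]);X=np.array([np.cos(yaw),np.sin(yaw)]);Y=np.array([-X[1],X[0]])
ys=[f[2:]@Y for f in F];print("width",ys[1]-ys[0])
yc=np.mean(ys)
near=np.mean([ray(c,np.where(m[:,c])[0].min()-.5,.038)[:2]@X for c in range(225,266)])
k=(P[...,2]>.047)&(d>0);k[:190]=0;k[235:]=0;k[:,:222]=0;k[:,270:]=0
kp=P[k];kt=kp[kp[:,2]>.052]
print("plate z",np.median(P[140:190,225:265,2]),"knuckle max",np.percentile(kp[:,2],97),"top mean",kt.mean(0),kt[:,:2].mean(0)@X,kt[:,:2].mean(0)@Y,len(kt))
print("rear edge x",near,"yc",yc,"centre from edge",near+.045,"from knuckle",kt[:,:2].mean(0)@X-.042)
xc=near+.045;c=X*xc+Y*yc;print("centre",c,"yaw",np.degrees(yaw))
E
python3 e.py
```

```text
[ 216  130   59   72 3733]
yaw 16.334661 [ 0.52430755 -0.31741428]
yaw 16.185064 [ 0.49892303 -0.26304927]
width 0.05929798
plate z 0.039039999768705536 knuckle max 0.05758735663076938 top mean [ 0.56368032 -0.27531994  0.05532252] 0.4640460307152848 -0.4221348664524237 471
rear edge x 0.37869737358366934 yc -0.42187235 centre from edge 0.4236973735836693 from knuckle 0.4220460307152848
centre [ 0.52487202 -0.28636531] yaw 16.259863
```

The leaf centre is (0.5245, -0.2866), yaw 16.3°. The width reads 59.3 mm and the heights are right. Next: align, descend and grip.

step_arm --pt "8.5 -1.1 -1.35 0 2.3" --pt "8.5 -1.1 -1.35 4 2.3" --pt "8.5 -1.1 -1.35 8 2.3" --pt "8.5 -1.1 -1.35 12 2.3" --pt "8.5 -1.1 -1.35 15 2.3" --pt "8.5 -1.1 -1.35 17 2.3" --pt "8.5 -1.1 -1.35 19 2.3" --pt "8.5 -1.1 -1.35 20.5 2.3" --pt "8.5 -1.1 -1.35 21.5 2.3" --pt "8.5 -1.1 -1.35 22.1 2.3" --pt "8.5 -1.1 -1.35 22.1 2.3"

```text
time: 4.2
tool_pos: [0.5243, -0.2878, 0.0099]
tcp_rot: [0.441, -3.11, -0.001]
wrist_force: [-0.7, -0.1, 0.9]
width: 0.993
grip_force: 0.0
```

step_arm --pt "6.5 0 0 0 0" --pt "6.2 0 0 0 0" --pt "6 0 0 0 0" --pt "5.8 0 0 0 0" --pt "5.5 0 0 0 0" --pt "5 0 0 0 0" --pt "5 0 0 0 0" --pt "5 0 0 0 0" --pt "5 0 0 0 0" --force 60

```text
time: 5.1
tool_pos: [0.5251, -0.2886, 0.0116]
tcp_rot: [-0.44, 3.109, -0.001]
wrist_force: [-1.5, 2.2, 6.3]
width: 0.691
grip_force: 63.0
```

It's gripped at 59 mm. Lift.

step_arm --pt "5 0 0 -0.5 0" --pt "5 0 0 -1.5 0" --pt "5 0 0 -3 0" --pt "5 0 0 -5 0" --pt "5 0 0 -8 0" --pt "5 0 0 -11 0" --pt "5 0 0 -14 0" --pt "5 0 0 -14 0" --pt "5 0 0 -14 0" --pt "5 0 0 -14 0" --force 80

```text
time: 6.1
tool_pos: [0.5232, -0.2875, 0.1487]
tcp_rot: [0.44, -3.108, -0.003]
wrist_force: [-0.4, 0.5, -2.1]
width: 0.686
grip_force: 86.1
```

```bash
python3 w.py g1
```

```text
6.15 [ 0.523  -0.2873  0.1481] 
 [[-0.9607 -0.2777 -0.0033]
 [-0.2777  0.9607  0.0019]
 [ 0.0026  0.0028 -1.    ]] [ 0.17 -0.45 -1.58] 0.6831165571984478 86.11425876617432
```

View pics/g1.png

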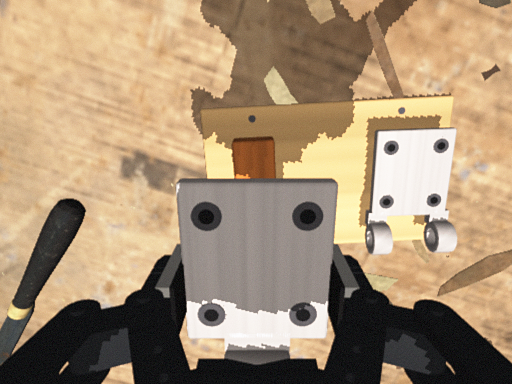

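The leaf is held square, with its plate spanning (178–337, 180–335). The knuckle is at the bottom, around (258,350). Now I'll measure its pose in the tool frame.

```bash
cat > f.py <<'E'
from h import *
z=np.load("g1.npz");d=z["d"].astype(float);K=z["K"];T=np.array(bot.calibration("wrist")["T_tool_cam"])
P=pts(d,K,T[:3,:3],T[:3,3])   # tool frame
reg=P[235:290,200:315].reshape(-1,3);reg=reg[np.isfinite(reg).all(1)]
A=np.c_[reg[:,:2],np.ones(len(reg))];co=np.linalg.lstsq(A,reg[:,2],rcond=None)[0]
print("plane tool z =",co.round(4),"tilt deg x,y",np.degrees(co[:2]).round(2),"resid",np.std(reg[:,2]-A@co))
m=(abs(P[...,2]-(P[...,0]*co[0]+P[...,1]*co[1]+co[2]))<.004)&(d>0)
m[:,:165]=0;m[:,350:]=0
def on(u,v):
    r=T[:3,:3]@np.array([(u-K[0,2])/K[0,0],-(v-K[1,2])/K[1,1],-1]);o=T[:3,3]
    t=(co[2]+co[:2]@o[:2]-o[2])/(r[2]-co[:2]@r[:2]);return o+t*r
for nm,f in(("L",lambda c:c.min()-.5),("R",lambda c:c.max()+.5)):
    e=np.array([on(f(np.where(m[r])[0]),r) for r in range(195,240)]);p=np.polyfit(e[:,0],e[:,1],1);print(nm,"yaw deg",np.degrees(np.arctan(p[0])),"y at x=0",p[1],"mean",e[:,1].mean(),e[:,0].mean())
e=np.array([on(c,np.where(m[:,c])[0].min()-.5) for c in range(195,320)]);p=np.polyfit(e[:,1],e[:,0],1);print("rear edge tool x",p[1],"yaw",-np.degrees(np.arctan(p[0])),"row",np.where(m[:,250])[0].min())
E
python3 f.py
```

```text
plane tool z = [-0.4989 -0.0007 -0.0219] tilt deg x,y [-28.58  -0.04] resid 0.006533688202237407Traceback (most recent call last):
  File "f.py", line 13, in <module>
    e=np.array([on(f(np.where(m[r])[0]),r) for r in range(195,240)]);p=np.polyfit(e[:,0],e[:,1],1);print(nm,"yaw deg",np.degrees(np.arctan(p[0])),"y at x=0",p[1],"mean",e[:,1].mean(),e[:,0].mean())
                   ~^^^^^^^^^^^^^^^^^^^
  File "f.py", line 12, in <lambda>
    for nm,f in(("L",lambda c:c.min()-.5),("R",lambda c:c.max()+.5)):
                              ~~~~~^^
    return umr_minimum(a, axis, None, out, keepdims, initial, where)
ValueError: zero-size array to reduction operation minimum which has no identity
```

```bash
python3 - <<'E'
s=open("f.py").read()
s=s.replace("reg=reg[np.isfinite(reg).all(1)]","reg=reg[d[235:290,200:315].ravel()>0]; print(len(reg),'of',55*115); print(d[180:340:10,256].round(3))")
s=s.replace("co=np","\nco=np",1)
s=s.replace('for nm,f','''for _ in range(4):
    g=abs(reg[:,2]-A@co)<.004; co=np.linalg.lstsq(A[g],reg[g,2],rcond=None)[0]
print(co,g.sum())
for nm,f''')
open("f.py","w").write(s)
E
python3 f.py 2>&1|tail -12
```

```text
6297 of 6325
[0.125 0.123 0.122 0.124 0.125 0.127 0.129 0.13  0.131 0.132 0.134 0.134
 0.136 0.137 0.142 0.141]
plane tool z = [-0.0061 -0.0011 -0.0272] tilt deg x,y [-0.35 -0.07] resid 0.0005455811047566617
[-0.00606913 -0.0011481  -0.02721088] 6297
L yaw deg -0.16271468399037367 y at x=0 -0.0299671586416368 mean -0.03005449164821803 0.03075198325398445
R yaw deg -0.14700479313858786 y at x=0 0.02921301240421534 mean 0.029134108832689333 0.030752954514817382
rear edge tool x 0.04553226662031389 yaw -0.02732650257730744 row 180
```

In the tool frame, the leaf centre is at (+0.5, -0.4, -22) mm and it is level within 0.4°. With the leaf in place, the TCP should be at about (0.506, 0.178, 0.0416) with yaw 19°. I'll move to a point 80 mm back on the open side, staying high.

step_arm --pt "5 -0.2 3 0 -0.5" --pt "5 -0.5 6.5 0 -1" --pt "5 -0.8 10.5 0 -1.5" --pt "5 -1.1 14.5 0 -2" --pt "5 -1.4 18.5 0 -2.5" --pt "5 -1.7 22.5 0 -2.8" --pt "5 -2 26.5 0 -2.8" --pt "5 -2.3 30.5 0 -2.8" --pt "5 -2.6 34.5 0 -2.8" --pt "5 -2.8 38.5 0 -2.8" --pt "5 -3 41.5 0 -2.8" --pt "5 -3.2 43.8 0 -2.8" --pt "5 -3.3 44.8 0 -2.8" --pt "5 -3.3 44.8 0 -2.8" --pt "5 -3.3 44.8 0 -2.8" --pt "5 -3.3 44.8 0 -2.8"

```text
time: 7.75
tool_pos: [0.4317, 0.1503, 0.1499]
tcp_rot: [0.515, -3.098, 0.001]
wrist_force: [0.4, -0.9, -2.1]
width: 0.686
grip_force: 86.4
```

step_arm --pt "5 0 0 2 0" --pt "5 0 0 5 0" --pt "5 0 0 8 0" --pt "5 0 0 10 0" --pt "5 0 0 10.6 0" --pt "5 0 0 10.6 0" --pt "5 0 0 10.6 0" --pt "5 0 0 10.6 0"

```text
time: 8.55
tool_pos: [0.4333, 0.1516, 0.0458]
tcp_rot: [-0.515, 3.096, 0.0]
wrist_force: [0.4, 0.1, -1.6]
width: 0.684
grip_force: 86.3
```

```bash
python3 w.py g2; sed 's/g1.npz/g2.npz/' f.py | python3 - | tail -5
```

```text
8.6 [0.4331 0.1516 0.0457] 
 [[-9.46e-01 -3.24e-01  2.80e-03]
 [-3.24e-01  9.46e-01  8.00e-04]
 [-2.90e-03 -2.00e-04 -1.00e+00]] [-0.18 -0.3  -1.89] 0.6835477577625896 86.30817174911499
plane tool z = [-0.0056 -0.0017 -0.0273] tilt deg x,y [-0.32 -0.1 ] resid 0.000547878277078526
[-0.00563545 -0.00168574 -0.02725229] 6295
L yaw deg -0.16800719299394684 y at x=0 -0.029986305363898326 mean -0.03007652365070686 0.030767208009030385
R yaw deg -0.14100682350709867 y at x=0 0.029190312943832262 mean 0.02911455971130492 0.030781005043888685
rear edge tool x 0.04556987036076834 yaw -0.06468253979926065 row 180
```

The grip hasn't shifted and the yaw is right. Remaining: 4.1 mm down, 1.5 mm along tool y, 77.5 mm forward. I'll stop 30 mm short and check from the other cameras.

step_arm --pt "5 -1 0.15 0.41 0" --pt "5 -2 0.15 0.41 0" --pt "5 -3 0.15 0.41 0" --pt "5 -4 0.15 0.41 0" --pt "5 -4.75 0.15 0.41 0" --pt "5 -4.75 0.15 0.41 0" --pt "5 -4.75 0.15 0.41 0" --pt "5 -4.75 0.15 0.41 0"

```text
time: 9.4
tool_pos: [0.4755, 0.168, 0.0398]
tcp_rot: [0.516, -3.098, 0.0]
wrist_force: [0.9, 0.4, -3.5]
width: 0.682
grip_force: 86.4
```

```bash
cat > v.py <<'E'
import sys
from h import *
o=[]
for n in("top","scene"):
    im,d,K,Rm,og,c=cam(n);np.savez(n+"1.npz",im=im,d=d,K=K,R=Rm,o=og)
    p=Rm.T@(np.array([.545,.19,.07])-og);u,v=int(K[0,0]*p[0]/-p[2]+K[0,2]),int(-K[1,1]*p[1]/-p[2]+K[1,2]);print(n,u,v)
    o.append(cv2.resize(im[v-32:v+32,u-32:u+32,::-1],(400,400),interpolation=cv2.INTER_CUBIC))
cv2.imwrite("pics/%s.png"%sys.argv[1],np.hstack(o));s=bot.read_state();M=R.from_rotvec(s["tcp_rot"]).as_matrix()
p=s["tool_pos"];print(p.round(4),M.round(4),s["wrist_force"].round(2))
b=p+M@np.array([-.0415,-.0004,-.0314]);e=np.array([.5453,.1912,.073])-b;print("bore",b.round(4),"err mm in tool x,y,z",(M.T@e*1e3).round(2))
E
python3 v.py v1
```

```text
top 263 171
scene 265 179
[0.4756 0.168  0.04  ] [[-9.460e-01 -3.242e-01 -7.000e-04]
 [-3.242e-01  9.460e-01 -2.000e-04]
 [ 7.000e-04  0.000e+00 -1.000e+00]] [ 0.92  0.47 -3.33]
bore [0.515  0.1811 0.0714] err mm in tool x,y,z [-31.98  -0.25  -1.67]
```

View pics/v1.png

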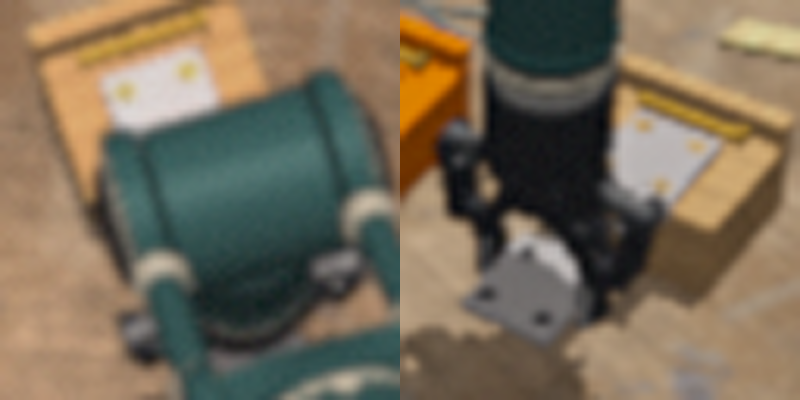

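The arm hides the knuckles from both fixed cameras, with only the held leaf's tail visible at (530,290), so the wrist measurement has to do. I'll correct z and edge in slowly.

step_arm --pt "5 0 -0.03 -0.17 0" --pt "5 -0.5 -0.03 -0.17 0" --pt "5 -1 -0.03 -0.17 0" --pt "5 -1.5 -0.03 -0.17 0" --pt "5 -1.8 -0.03 -0.17 0" --pt "5 -1.8 -0.03 -0.17 0" --pt "5 -1.8 -0.03 -0.17 0" --pt "5 -1.8 -0.03 -0.17 0"

```text
time: 10.3
tool_pos: [0.493, 0.1736, 0.0417]
tcp_rot: [0.516, -3.098, 0.0]
wrist_force: [-0.3, -0.5, -2.6]
width: 0.681
grip_force: 86.4
```

```bash
cat > k.py <<'E'
from h import *
for _ in range(2): bot.read_camera("wrist")
s=bot.read_state();M=R.from_rotvec(s["tcp_rot"]).as_matrix();p=s["tool_pos"]
b=p+M@np.array([-.0415,-.0004,-.0314]);e=np.array([.5453,.1912,.073])-b
print("bore",b.round(4),"err mm tool",(M.T@e*1e3).round(2),"yaw",np.degrees(np.arctan2(-M[1,0],-M[0,0])),"tiltz",M[2].round(4),s["wrist_force"].round(2),s["torque"].round(3))
E
python3 k.py
```

```text
bore [0.5324 0.1867 0.0731] err mm tool [-13.66   0.04   0.14] yaw 18.92220511840343 tiltz [ 4.e-04  0.e+00 -1.e+00] [-0.15  0.31 -2.14] [ 0.005 -0.008 -0.033]
```

step_arm --pt "5 -0.3 0 0 0" --pt "5 -0.6 0 0 0" --pt "5 -0.9 0 0 0" --pt "5 -0.9 0 0 0" --pt "5 -0.9 0 0 0" --pt "5 -0.9 0 0 0"

```text
time: 11.0
tool_pos: [0.5017, 0.1766, 0.0418]
tcp_rot: [0.516, -3.099, 0.0]
wrist_force: [-0.7, -0.8, -1.8]
width: 0.684
grip_force: 86.4
```

```bash
python3 k.py
```

```text
bore [0.541  0.1897 0.0732] err mm tool [-4.55  0.07  0.19] yaw 18.920995521479043 tiltz [ 3.e-04  0.e+00 -1.e+00] [ 0.52  0.9  -2.19] [0.011 0.055 0.057]
```

Before the last few millimetres, I'll cross-check the jamb's x from its plate's far edge, using the saved picture.

```bash
cat > x.py <<'E'
from h import *
z=np.load("j1.npz");K=z["K"];hsv=cv2.cvtColor(z["im"],cv2.COLOR_RGB2HSV)
m=(hsv[...,1]<45)&(hsv[...,2]>80)
a=np.radians(19);X=np.array([np.cos(a),np.sin(a)]);Y=np.array([-X[1],X[0]]);J=np.array([.5453,.1912])
def ray(u,v,h):
    x=np.array([(u-K[0,2])/K[0,0],-(v-K[1,2])/K[1,1],-1])@z["R"].T
    return z["o"]+x*(h-z["o"][2])/x[2]
r=[]
for c in range(238,268):
    v=225+np.where(~m[225:285,c])[0][0]-.5
    r.append((ray(c,v,.068)[:2]-J)@X)
    if c%6==0: n=225-np.where(~m[:225,c][::-1])[0][0]-.5; print(c,v,n,"near",(ray(c,n,.068)[:2]-J)@X)
print("far edge",np.median(r))
for row in(220,240,255):
    c=np.where(m[row,215:300])[0]+215;print("mid y",[((ray(u,row,.068)[:2]-J)@Y).round(4) for u in(c.min()-.5,c.max()+.5)])
E
python3 x.py
```

```text
240 266.5 202.5 near 0.017548298822616222
246 266.5 202.5 near 0.01759714904857198
252 266.5 202.5 near 0.01764600133136817
258 266.5 202.5 near 0.01769485567113465
264 266.5 202.5 near 0.017743712068001384
far edge 0.08850659332933661
mid y [np.float64(-0.0295), np.float64(0.0302)]
mid y [np.float64(-0.0293), np.float64(0.0295)]
mid y [np.float64(-0.029), np.float64(0.0297)]
```

The plate edges put the axis about 1 mm farther in x and 0.2 mm in y, so the final step is about 5.2 mm.

step_arm --pt "5 -0.15 0.01 0 0" --pt "5 -0.3 0.01 0 0" --pt "5 -0.45 0.01 0 0" --pt "5 -0.52 0.01 0.01 0" --pt "5 -0.52 0.01 0.01 0" --pt "5 -0.52 0.01 0.01 0" --pt "5 -0.52 0.01 0.01 0" --pt "5 -0.52 0.01 0.01 0"

```text
time: 11.9
tool_pos: [0.5066, 0.1784, 0.0418]
tcp_rot: [0.516, -3.099, 0.0]
wrist_force: [-0.3, 0.1, -2.6]
width: 0.684
grip_force: 86.4
```

```bash
python3 k.py; python3 w.py g3;  sed 's/g1.npz/g3.npz/' f.py | python3 - | tail -4
```

```text
bore [0.546  0.1915 0.0732] err mm tool [ 0.79 -0.02  0.19] yaw 18.920423671637096 tiltz [-0. -0. -1.] [ 0.6  0.9 -2.5] [ 0.034  0.065 -0.005]
12.05 [0.5066 0.1784 0.0418] 
 [[-9.460e-01 -3.243e-01 -1.000e-04]
 [-3.243e-01  9.460e-01 -0.000e+00]
 [ 1.000e-04  0.000e+00 -1.000e+00]] [-0.18 -0.34 -2.49] 0.6828295018663604 86.36892199516296
[-0.00687568 -0.00181878 -0.02721873] 6296
L yaw deg -0.14988619249091492 y at x=0 -0.029995643320463672 mean -0.03007613878869953 0.030770279785906456
R yaw deg -0.15913598363130965 y at x=0 0.02919832418219242 mean 0.029112813398327223 0.0307874706158419
rear edge tool x 0.0455588367783871 yaw -0.1235409915379683 row 180
```

View pics/g3.png

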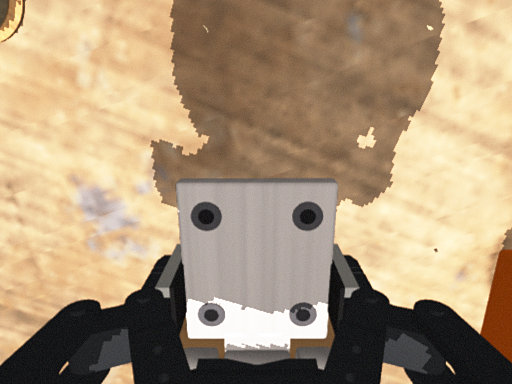

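The leaf hasn't moved in the grip. Its knuckle at (257,347) sits between the fixed knuckles at (205,353) and (310,353). I'll zoom in on the gaps.

```bash
python3 -c "
import cv2;i=cv2.imread('pics/g3.png')[315:375,170:345];cv2.imwrite('pics/g3c.png',cv2.resize(cv2.convertScaleAbs(i,alpha=1.2,beta=20),None,fx=4.5,fy=4.5,interpolation=cv2.INTER_NEAREST))
import numpy as np;d=np.load('g3.npz')['d'];print(d[354,185:335:5].round(3))"
```

```text
[0.139 0.14  0.14  0.139 0.139 0.14  0.144 0.183 0.142 0.141 0.141 0.14
 0.141 0.141 0.141 0.14  0.14  0.14  0.14  0.139 0.141 0.183 0.151 0.14
 0.139 0.139 0.14  0.139 0.14  0.079]
```

View pics/g3c.png

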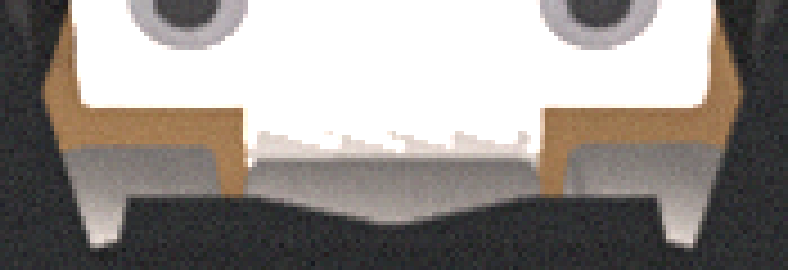

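The gaps on both sides are equal (about 26 and 27 crop pixels). Next I'll compare the x–z profiles of the leaf knuckle and the fixed knuckles in the depth data.

```bash
cat > y.py <<'E'
from h import *
from scipy.optimize import least_squares
z=np.load("g3.npz");T=np.array(bot.calibration("wrist")["T_tool_cam"]);P=pts(z["d"].astype(float),z["K"],T[:3,:3],T[:3,3])
for n,r,c in(("L",slice(349,358),slice(190,214)),("leaf",slice(351,361),slice(236,280)),("R",slice(349,358),slice(300,325))):
    p=P[r,c].reshape(-1,3);p=p[(p[:,0]<0)&(p[:,2]>-.07)&(p[:,2]<-.02)]
    f=least_squares(lambda t:np.hypot(p[:,0]-t[0],p[:,2]-t[1])-.013,[-.041,-.031],loss="soft_l1",f_scale=.001)
    print(n,len(p),"x",p[:,0].min().round(4),p[:,0].max().round(4),"z",p[:,2].min().round(4),p[:,2].max().round(4),"centre",f.x.round(4),np.abs(f.fun).mean())
E
python3 y.py
```

```text
L 215 x -0.0313 -0.0281 z -0.0344 -0.0267 centre [-0.0421 -0.0337] 0.000287162329805255
leaf 435 x -0.0316 -0.0285 z -0.0356 -0.0281 centre [-0.0428 -0.0327] 0.0003772318784701615
R 223 x -0.0311 -0.0273 z -0.0343 -0.027 centre [-0.0419 -0.0336] 0.00031377738620851845
```

The leaf is only 0.8 mm too far forward and 1 mm low, well inside the 4 mm tolerance. I'll trim by half a millimetre each way and hand in.

step_arm --pt "5 0.05 0 -0.06 0" --pt "5 0.05 0 -0.06 0" --pt "5 0.05 0 -0.06 0" --pt "5 0.05 0 -0.06 0" --pt "5 0.05 0 -0.06 0" --pt "5 0.05 0 -0.06 0" --pt "5 0.05 0 -0.06 0" --pt "5 0.05 0 -0.06 0"

```text
time: 12.85
tool_pos: [0.5062, 0.1782, 0.0423]
tcp_rot: [0.516, -3.099, 0.0]
wrist_force: [0.2, -0.0, -2.5]
width: 0.68
grip_force: 86.4
```

```bash
python3 k.py; python3 -c "
from workcell import bot;print(bot.finish_job())"
```

```text
bore [0.5456 0.1913 0.0738] err mm tool [ 0.32 -0.02  0.77] yaw 18.920661628488855 tiltz [ 0. -0. -1.] [-0.77  0.34 -1.96] [0.087 0.059 0.015]
the job is handed in; nothing more can be done
None
```

I handed the job in at about 13 s with the single-knuckle leaf held level between the fixed knuckles, its hole about 1 mm or less off the measured axis; no verdict was shown.

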